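# Load the centrifuge rotor in balance

### The arm

A 6-joint arm with a two-finger parallel gripper is mounted at the origin on a cart in front of the work surface, level with it; the furniture and walls round the work are solid. World frame = base frame: x ahead of the robot, y to its left, z up, the work surface at z = 0. Lengths are in m, angles in rad, forces in N, time in s.
With the tool pointing down it reaches from about 0.35 to 0.975 m from the base axis. Payload 4.9 kg.
Tool frame: the origin (TCP) lies on the centre line of the jaws, within the pads' length; the fingertips stand ahead of it and the grasp point (between the pads) is the TCP (manip.tip_extent is the z of the fingertips in the tool frame, in m); z points along the fingers, y is the line along which they close (so a half turn about z gives the same grasp; the last joint's range is limited). The gripper opens to 85 mm and grips with 20 to 120 N. Pads are 22 mm wide; open, the fingers measure 114 mm over their backs; the gripper's body (76 mm by 85 mm) begins 54 mm behind the grasp point. The pads swing forward as they close: fully open they stand 13 mm farther back than shut.
Start: joints at [-1.382, 0.053, 1.613, -0, 1.476, -0.119], TCP at [0.189, -0.596, 0.25] pointing down, gripper open.
Joint ranges: [-3.01, 3.01], [-1.01, 2.22], [0.06, 2.58], [-1.02, 4.17], [0.09, 2.62], [-3.14, 3.14]. Speed limits (rad/s): [2.57, 2.57, 3.14, 3.14, 3.14, 3.14].

### API

Orientations are given as a unit quaternion [w, x, y, z].
In Python, from plant import manip gives the robot as it stands. The module is installed in compiled form; this text tells all that it offers.
- The arm moves only by the shell command python3 -m crank FILE, which reads ROWS from the file FILE. ROWS is a JSON list of rows, 1 to 5 of them, each an object with the fields aperture (the opening from 0.0 (shut) to 1.0 (fully open)), sx, sy, sz (the shift in shares of the most that a row can go, 1 being 62.5 mm), rx, ry, rz (a rotation vector in a scale on which 1.0 is 2 pi rad); a field left out counts as zero (the opening has to be given); each row shifts and turns the commanded pose from where the row before left it, along the tool's axes as they then stand; what a row does not reach is not made up. A row lasts 1/8 s, in which the tool goes at most 0.0625 m and 0.188 rad, less where a joint would pass 70% of its speed; a pose out of reach is approached as far as the arm can. The fingers move at their own pace and stop on an object; the grip force is fixed at half the most. Time passes only in rows, so rows that do not move let the fingers close. It prints the time, the measured TCP pose, the force, the opening and the grip force at its end. Input that does not fit is refused with a message, and nothing moves.
- manip.state(): the state, without advancing time (a new reading comes with each control period).
- manip.grab_frame(name): name is "scene" or "top" or "wrist"; returns (picture, depth): 400x640x3 uint8, red, green, blue; 400x640 float32, m along the optical axis (not along the pixel's ray), 0 where there is no reading.
- manip.camera_params(name): a dict with "intrinsics" (3x3 intrinsics, pixels), "xyz" and "orientation" of the camera in the world. Camera axes: x right, y down, z forward; pixel columns grow to the right and rows downward; lengths in m; the calibration is good to about 2 mm. A picture is of the moment at which its call begins: read the wrist's pose just before it. camera_params takes no time and is no camera call; for the wrist camera it gives the pose at the moment of the call.
- manip.job_done(): hands the job in; it is judged then, once.
Trained networks look in the newest picture that a camera, given by its name, has taken for a name from the list of things; names that differ only in an ending like _2 or _b are one class to them, and where a whole thing is asked for, a point or a joint stands for the part that bears it (a point fixed in the world has none). Each returns a list of dicts, best first, with "conf" (0 to 1); they miss things now and then, are a little off and sometimes report something else, mostly with a low value. They report only what shows in the picture. A call takes as long as a camera call. They do not tell look-alikes from the thing itself.
- manip.look_for(camera, query): "extent" ([left, top, right, bottom] in pixels, round what is visible of it).
- manip.outline_of(camera, query): "region" (400x640 bool, what is visible of it) and "extent" ([left, top, right, bottom] in pixels, round what is visible of it).
- manip.mark_of(camera, query): "centre" ([row, column] in pixels: a listed point, or the origin of a listed thing).
The state is a dict: "time": time; "joint_pos": joint angles; "joint_vel": joint speeds; "joint_efforts": joint torques, N m; "tool_pos": TCP position; "tool_rot": TCP orientation; "contact_force": force on the tool from outside, world axes, zero at the start; "ft_torque": the same for the moment, N m; "gripper_width": opening from 0.0 (shut) to 1.0 (fully open); "grasp_force": force on a finger pad.
Only numpy, scipy, OpenCV 4.12 (cv2) and the standard library are available. Lean on these libraries where they do the work, as an engineer would, in place of code of your own. Each camera call takes 0.05 s, during which the arm holds its last target. There are 200 camera calls.

### The job

Load the open centrifuge for a balanced run: put all the tube carriers that stand on the bench into the empty cups of the rotor, so that every carrier stands straight across the spindle from its like (four-tube opposite four-tube, two-tube opposite two-tube, lidded opposite lidded). Lower each one upright by its handle to the bottom of its cup without dropping it, and leave the bottle and the timer undisturbed.

Things in the scene. Friction and masses are not known exactly. Their poses are not given: they have to be found in the camera images.
- rotor: Metal rotor in the open centrifuge's bowl, turning on an upright spindle with slight friction (may creep when touched). Six cups on an 88 mm radius at 0, 60, .. 300 deg from own x; each 61 mm wide inside, 46 mm deep, slightly flared. Origin: on the axis at cup-floor height (78 mm above bench), z up; a seated carrier's origin is at that height, any yaw. Hub top 58 mm above cup floors.
- centrifuge: White bench centrifuge, fixed: housing 300 x 300 mm, 266 mm round bowl, rim 135 mm above the bench, control nose 33 mm farther out at the front (own -x); lid stands open at the back (own +x), leaning away, to 0.42 m high, its foot 125 mm behind the spindle. Origin: on the bench under the spindle, z up.
- four_tube_loaded: Four-tube carrier already seated in a rotor cup. Grey round block, 54 mm across, 44 mm high, lower edge bevelled, with four slim tubes with white 16 mm caps, tops at 74 mm. Black lifting handle in the middle: tab 30 mm long (own x), 12 mm thick (own y), 84 to 110 mm above the underside. 0.16 kg. Origin: centre of underside, z up.
- two_tube_loaded: Two-tube carrier already seated in a rotor cup. Grey round block, 54 mm across, 44 mm high, lower edge bevelled, with two fat tubes with white 22 mm caps, tops at 68 mm, on either side of the handle along own y. Black lifting handle in the middle: tab 30 mm long (own x), 12 mm thick (own y), 84 to 110 mm above the underside. 0.16 kg. Origin: centre of underside, z up.
- four_tube_loose: Four-tube carrier on the bench, right of the centrifuge. Grey round block, 54 mm across, 44 mm high, lower edge bevelled, with four slim tubes with white 16 mm caps, tops at 74 mm. Black lifting handle in the middle: tab 30 mm long (own x), 12 mm thick (own y), 84 to 110 mm above the underside. 0.16 kg. Origin: centre of underside, z up.
- two_tube_loose: Two-tube carrier on the bench, right of the centrifuge. Grey round block, 54 mm across, 44 mm high, lower edge bevelled, with two fat tubes with white 22 mm caps, tops at 68 mm, on either side of the handle along own y. Black lifting handle in the middle: tab 30 mm long (own x), 12 mm thick (own y), 84 to 110 mm above the underside. 0.16 kg. Origin: centre of underside, z up.
- lidded_loose_a: One of two alike lidded carriers on the bench, right of the centrifuge. Grey round block, 54 mm across, 44 mm high, lower edge bevelled, closed by one full-width white screw lid round the handle, rising to 64 mm. Black lifting handle in the middle: tab 30 mm long (own x), 12 mm thick (own y), 84 to 110 mm above the underside. 0.16 kg. Origin: centre of underside, z up.
- lidded_loose_b: The other lidded carrier on the bench, right of the centrifuge. Grey round block, 54 mm across, 44 mm high, lower edge bevelled, closed by one full-width white screw lid round the handle, rising to 64 mm. Black lifting handle in the middle: tab 30 mm long (own x), 12 mm thick (own y), 84 to 110 mm above the underside. 0.16 kg. Origin: centre of underside, z up.
- bottle: Bystander: white reagent bottle with a black cap, 48 mm in diameter, 132 mm high, standing loose behind the carriers. Origin: centre of its underside.
- timer: Bystander: white bench timer with a red knob, 62 x 62 x 46 mm, standing loose near the front edge. Origin: centre of its underside.
There are look-alikes about, which are no part of the job. Leave any purple or turquoise look-alike of the two_tube_loose alone.

How it is judged:
By the outcome, as a careful person would: the job done as asked, in the order asked, and still so for the second after the job is handed in, with the robot touching nothing.
It also fails if it takes over 125 s, if anything falls off the work surface, if the arm or the gripper's body presses on something with over 40 N, if the wrist force passes 120 N, or if a joint passes its speed limit or range.

## Working session

There is one attempt and no reset: what is moved stays moved. The work goes in short steps, Python scripts to look and compute and a shell command to move; the robot and the scene stay as the last step left them, time stands still between calls to the robot, and variables do not carry over. Pictures are saved under pics/ and viewed, at most 14 in all, crops included, and the job is handed in when it is done.

```bash
mkdir -p pics; ls
cat > h.py <<'E'
import numpy as np, cv2
from plant import manip
from scipy.spatial.transform import Rotation as R
def cam(n):
    p=manip.camera_params(n); q=p["orientation"]
    return np.array(p["intrinsics"]),np.array(p["xyz"]),R.from_quat([q[1],q[2],q[3],q[0]]).as_matrix()
def cloud(d,c):
    K,t,M=c; v,u=np.mgrid[:d.shape[0],:d.shape[1]]
    P=np.stack([(u-K[0,2])/K[0,0]*d,(v-K[1,2])/K[1,1]*d,d],-1)
    P=P@M.T+t; P[d==0]=np.nan; return P
def proj(p,c):
    K,t,M=c; q=(np.asarray(p)-t)@M; return (q@K.T)[...,:2]/q[...,2:]
def grab(n):
    c=cam(n); a,d=manip.grab_frame(n); return a,d,c
def save(n,a): cv2.imwrite("pics/"+n+".png",a[...,::-1])
E
python3 - <<'E'
from h import *
for n in("top","scene"):
    a,d,c=grab(n); save(n+"0",a); np.savez(n+"0",a=a,d=d,K=c[0],t=c[1],M=c[2]); print(n,c[1],c[2].round(2).tolist(),c[0][0])
    for k in ["rotor","four_tube_loaded","two_tube_loaded","lidded_loose_a","bottle","timer","centrifuge"]:
        print(k,[(np.round(r["extent"]).tolist(),round(r["conf"],2)) for r in manip.look_for(n,k)])
print(manip.state(), manip.tip_extent)
E
```

```text
pics
top [ 0.33119661 -0.09503748  1.21976832] [[0.01, -0.99, 0.15], [-1.0, -0.01, -0.0], [0.0, -0.15, -0.99]] [472.22732798   0.         320.5766037 ]
rotor [([209.0, 112.0, 308.0, 205.0], 0.56)]
four_tube_loaded [([224.0, 121.0, 250.0, 145.0], 0.63)]
two_tube_loaded [([288.0, 138.0, 308.0, 163.0], 0.81)]
lidded_loose_a [([418.0, 216.0, 444.0, 242.0], 0.76), ([376.0, 168.0, 400.0, 194.0], 0.64)]
bottle [([395.0, 118.0, 420.0, 146.0], 0.93), ([206.0, 110.0, 311.0, 207.0], 0.35)]
timer [([351.0, 255.0, 381.0, 285.0], 0.71)]
centrifuge [([170.0, 0.0, 329.0, 244.0], 0.55)]
scene [0.09613257 0.84316126 0.6328663 ] [[-0.92, -0.16, 0.37], [-0.4, 0.43, -0.81], [-0.02, -0.89, -0.46]] [389.33200363   0.         324.79260224]
rotor [([231.0, 184.0, 318.0, 228.0], 0.94), ([334.0, 152.0, 352.0, 183.0], 0.39)]
four_tube_loaded [([233.0, 187.0, 255.0, 214.0], 0.81)]
two_tube_loaded [([275.0, 168.0, 294.0, 194.0], 0.66)]
lidded_loose_a [([372.0, 158.0, 386.0, 191.0], 0.59), ([324.0, 165.0, 338.0, 188.0], 0.46)]
bottle [([299.0, 148.0, 312.0, 182.0], 0.72)]
timer [([378.0, 203.0, 400.0, 218.0], 0.89)]
centrifuge [([150.0, 74.0, 356.0, 278.0], 0.77)]
{'time': 0.8, 'joint_pos': array([-1.38197310e+00,  5.26964000e-02,  1.61284520e+00, -1.23717942e-05,
        1.47597714e+00, -1.19021397e-01]), 'joint_vel': array([-4.15024608e-04,  9.12580709e-05,  1.94641186e-03, -5.66906200e-04,
        1.43523241e-03,  7.55628049e-04]), 'joint_efforts': array([-6.57605542e-04, -3.93642497e+01, -3.70444071e+01, -1.66211134e-04,
        4.85399396e-04, -1.49713782e-05]), 'tool_pos': array([ 0.18936465, -0.59563219,  0.25033859]), 'tool_rot': array([ 3.71524398e-05,  9.88177240e-01,  1.53315822e-01, -4.86470335e-06]), 'contact_force': array([0.39483934, 1.12081488, 0.00927946]), 'ft_torque': array([ 0.05607603, -0.08817408,  0.01824145]), 'grasp_force': 0.0, 'gripper_width': 1.0001856891163223} 0.019
```

Run:
```python
from h import *
a=np.load("top0.npz")["a"]; save("topc",cv2.resize(a[95:310,170:480],None,fx=2.5,fy=2.5,interpolation=cv2.INTER_CUBIC))
a=np.load("scene0.npz")["a"]; save("scenec",cv2.resize(a[70:280,150:450],None,fx=2.5,fy=2.5,interpolation=cv2.INTER_CUBIC))
```

```text
(no output)
```

View pics/topc.png

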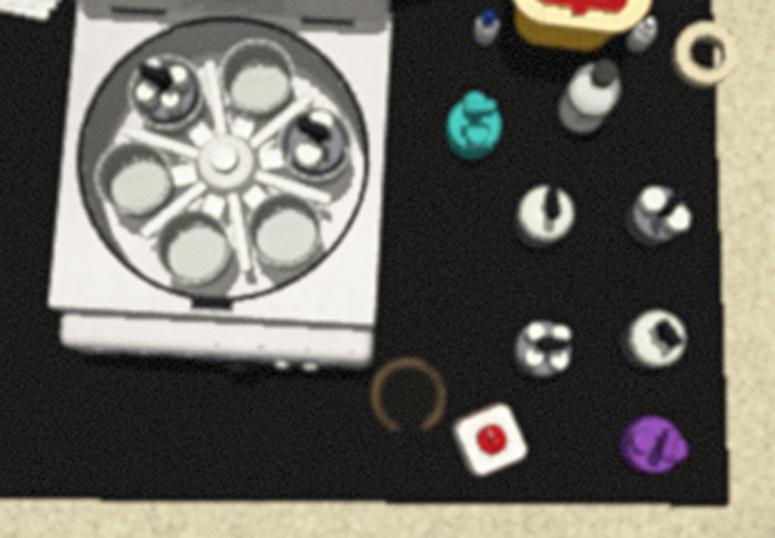

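View pics/scenec.png

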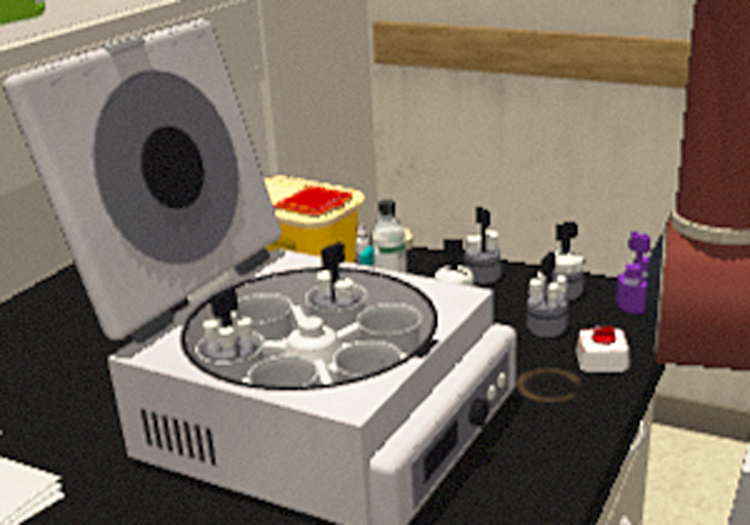

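The top crop shows the loose carriers at full-image pixels: lidded (389,180) and (433,230), two-tube (434,180), four-tube (387,234). The look-alikes are turquoise at (360,145) and purple at (432,273), and both are excluded. The loaded four-tube is at (236,131) and the loaded two-tube at (297,153). The empty cups are at (274,127), (285,188), (249,195) and (225,168).

```bash
cat > m.py <<'E'
from h import *
def blobs(P,a,zlo,zhi,xr,yr,dark=True,mn=8):
    m=(P[...,2]>zlo)&(P[...,2]<zhi)&(P[...,0]>xr[0])&(P[...,0]<xr[1])&(P[...,1]>yr[0])&(P[...,1]<yr[1])
    if dark: m&=a.max(-1)<75
    n,l,s,c=cv2.connectedComponentsWithStats(m.astype(np.uint8))
    out=[]
    for i in range(1,n):
        if s[i,4]<mn: continue
        q=P[l==i]; (cx,cy),(w,h),an=cv2.minAreaRect((q[:,:2]*1000).astype(np.float32))
        if w<h: an+=90
        out.append((c[i].round().tolist(),int(s[i,4]),[round(cx,1),round(cy,1)],[round(max(w,h),1),round(min(w,h),1)],round(an%180,1),(np.nanpercentile(q[:,2],[5,50,95])*1000).round(1).tolist()))
    return out
E
python3 - <<'E'
from m import *
for n in("top","scene"):
    z=np.load(n+"0.npz"); P=cloud(z["d"],(z["K"],z["t"],z["M"])); a=z["a"]
    print(n,"bench z",np.nanmedian(P[300,300]) )
    for b in blobs(P,a,.07,.13,(.1,.8),(-.6,-.2)): print(b)
    print("rotor"); 
    for b in blobs(P,a,.15,.21,(.2,.7),(-.2,.3)): print(b)
    for b in blobs(P,a,.115,.128,(.2,.8),(-.2,.3),dark=False,mn=15): print("rim",b)
    m=(P[...,2]>.07)&(P[...,2]<.085)&(P[...,1]>-.2)&(P[...,1]<.2)&(P[...,0]>.2)&(P[...,0]<.75)
    for b in blobs(P,a,.07,.087,(.2,.7),(-.2,.3),dark=False,mn=40): print("floor",b)
z=np.load("top0.npz");c=(z["K"],z["t"],z["M"]);P=cloud(z["d"],c)
for u,v in[(237,131),(297,153),(274,128),(285,188),(249,195),(225,168),(259,158),(300,300),(389,180),(433,230),(434,180),(387,234),(405,130),(366,270)]: print((u,v),P[v,u].round(3))
E
```

```text
top bench z -0.016416136316326338
([409.0, 126.0], 22, [686.7, -310.0], [17.1, 10.4], 64.6, [121.9, 128.0, 129.8])
([439.0, 175.0], 59, [573.5, -384.4], [31.2, 11.7], 145.0, [92.8, 107.2, 111.4])
([390.0, 176.0], 49, [569.3, -264.3], [28.6, 8.3], 178.6, [99.1, 108.2, 111.9])
([437.0, 228.0], 57, [444.2, -373.5], [23.2, 9.0], 35.0, [88.2, 106.5, 111.6])
([390.0, 232.0], 50, [433.2, -263.9], [30.2, 8.4], 86.1, [93.5, 107.9, 111.5])
rotor
([232.0, 125.0], 76, [669.6, 107.1], [27.6, 10.8], 82.3, [166.6, 184.0, 189.1])
([294.0, 146.0], 72, [620.5, -36.3], [28.1, 13.0], 58.3, [168.2, 185.0, 189.7])
rim ([239.0, 122.0], 267, [674.6, 96.0], [256.8, 101.7], 124.1, [115.6, 121.5, 127.3])
rim ([271.0, 122.0], 187, [688.8, 21.2], [70.8, 70.2], 107.1, [116.1, 121.0, 126.0])
rim ([240.0, 131.0], 245, [674.1, 98.6], [63.9, 56.5], 166.2, [116.2, 121.0, 124.7])
rim ([228.0, 136.0], 84, [656.4, 119.3], [70.2, 32.8], 51.5, [116.5, 121.7, 126.5])
rim ([296.0, 152.0], 375, [622.4, -36.2], [71.9, 69.6], 0.3, [116.6, 121.1, 125.1])
rim ([260.0, 160.0], 262, [605.3, 49.2], [51.4, 51.1], 130.4, [115.8, 118.8
[... 1960 characters left out ...]
2.0], 137, [529.7, 76.7], [72.1, 61.4], 64.7, [115.5, 120.4, 124.4])
rim ([263.0, 217.0], 130, [592.5, 129.9], [70.1, 56.9], 17.9, [115.3, 120.4, 124.5])
floor ([290.0, 245.0], 846, [492.2, 127.2], [394.1, 193.0], 44.5, [70.9, 78.8, 86.1])
(237, 131) [0.663 0.099 0.153]
(297, 153) [ 0.614 -0.041  0.141]
(274, 128) [0.695 0.021 0.078]
(285, 188) [ 0.542 -0.01   0.079]
(249, 195) [0.525 0.079 0.075]
(225, 168) [0.591 0.14  0.079]
(259, 158) [0.603 0.049 0.135]
(300, 300) [ 0.228 -0.016 -0.787]
(389, 180) [ 0.559 -0.262  0.103]
(433, 230) [ 0.443 -0.374  0.066]
(434, 180) [ 0.563 -0.373  0.092]
(387, 234) [ 0.43  -0.256  0.096]
(405, 130) [ 0.686 -0.304  0.097]
(366, 270) [ 0.345 -0.211  0.044]
```

```bash
cat > go.py <<'E'
# go.py x y z yaw_deg : print the total tool-axes shift and turn from the present pose, and rows needed
import sys; from h import *
def go(x,y,z,yaw,n=None):
    s=manip.state(); p=s["tool_pos"]; q=s["tool_rot"]; M=R.from_quat([q[1],q[2],q[3],q[0]])
    T=R.from_euler("z",yaw,degrees=True)*R.from_euler("x",180,degrees=True)
    T2=T*R.from_euler("z",180,degrees=True)
    r=(M.inv()*T).as_rotvec(); r2=(M.inv()*T2).as_rotvec()
    yn=np.degrees(np.arctan2(*M.as_matrix()[[1,0],0]))
    d=np.array([x,y,z])-p
    n=n or int(max(np.ceil(np.linalg.norm(d)/.06),np.ceil(np.linalg.norm(r)/.18),1))
    # equal rows turning by r/n each: solve the body-frame step
    st=R.from_rotvec(r/n); A=sum((M*R.from_rotvec(r/n*k)).as_matrix() for k in range(n))
    step=np.linalg.solve(A,d)
    print("t",round(s["time"],2),"p",p.round(4),"yaw",round(yn,1),"alt turn",r2.round(3),"n",n,"row",step.round(4).tolist(),(r/n).round(4).tolist(),"j",s["joint_pos"].round(2),"w",round(s["gripper_width"],3))
if __name__=="__main__":
    v=list(map(float,sys.argv[1:])); go(*v[:4],n=int(v[4]) if len(v)>4 else None)
E
python3 go.py .50 -.30 .30 0
```

```text
t 0.8 p [ 0.1894 -0.5956  0.2503] yaw 17.6 alt turn [-0.     0.    -2.834] n 8 row [0.0448, -0.0298, -0.0062] [0.0, 0.0, 0.0385] j [-1.38  0.05  1.61 -0.    1.48 -0.12] w 1.0
```

The rows are not in the units I measure in: shifts go in shares of 62.5 mm and turns go in shares of 2 pi rad. I convert before sending: 0.045 m is 0.72, -0.03 m is -0.48, 0.0385 rad / 6.2832 = 0.0061.

```bash
echo '[{"aperture": 0.6,"sx": 0.72,"sy": -0.48,"sz": -0.096,"rz": 0.0061},{"aperture": 0.6,"sx": 0.72,"sy": -0.48,"sz": -0.096,"rz": 0.0061},{"aperture": 0.6,"sx": 0.72,"sy": -0.48,"sz": -0.096,"rz": 0.0061},{"aperture": 0.6,"sx": 0.72,"sy": -0.48,"sz": -0.096,"rz": 0.0061}]' > mv.in && python3 -m crank mv.in; echo '[{"aperture": 0.6,"sx": 0.72,"sy": -0.48,"sz": -0.096,"rz": 0.0061},{"aperture": 0.6,"sx": 0.72,"sy": -0.48,"sz": -0.096,"rz": 0.0061},{"aperture": 0.6,"sx": 0.72,"sy": -0.48,"sz": -0.096,"rz": 0.0061},{"aperture": 0.6,"sx": 0.72,"sy": -0.48,"sz": -0.096,"rz": 0.0061},{"aperture": 0.6}]' > mv.in && python3 -m crank mv.in
python3 - <<'E'
from m import *
a,d,c=grab("wrist"); save("w1",a); P=cloud(d,c); print(c[1],c[2].round(2).tolist())
for b in blobs(P,a,.09,.13,(.1,.8),(-.6,-.2)): print(b)
E
python3 go.py .57 -.264 .20 0
```

```text
time: 1.3
tool_pos: [0.3348, -0.4336, 0.2747]
tool_rot: [0.0, 0.997, 0.076, 0.0]
contact_force: [0.2, -0.5, 0.7]
gripper_width: 0.599
grasp_force: 0.0
time: 1.92
tool_pos: [0.5038, -0.2962, 0.299]
tool_rot: [0.0, 1.0, 0.002, 0.001]
contact_force: [-0.6, -0.8, -0.3]
gripper_width: 0.603
grasp_force: 0.0
[ 0.57003765 -0.29489629  0.4224851 ] [[0.0, -0.97, -0.26], [-1.0, -0.0, -0.0], [-0.0, 0.26, -0.97]]
([417.0, 92.0], 570, [575.8, -382.2], [29.7, 12.1], 137.8, [94.3, 108.6, 110.3])
([283.0, 96.0], 418, [572.0, -266.0], [27.9, 10.8], 7.7, [106.8, 109.2, 110.6])
([397.0, 230.0], 380, [447.5, -374.0], [29.2, 11.6], 34.9, [96.3, 108.8, 110.5])
([283.0, 238.0], 501, [437.2, -262.8], [28.3, 12.1], 85.6, [92.4, 108.1, 110.4])
([385.0, 313.0], 12, [352.3, -367.5], [2.8, 0.8], 174.5, [92.1, 97.8, 105.6])
t 1.98 p [ 0.5024 -0.2974  0.2985] yaw 0.2 alt turn [-0.000e+00  1.000e-03 -3.139e+00] n 3 row [0.0226, -0.0111, 0.0328] [0.0001, 0.0, 0.001] j [-0.66 -0.07  1.65 -0.    1.56  0.91] w 0.601
```

View pics/w1.png

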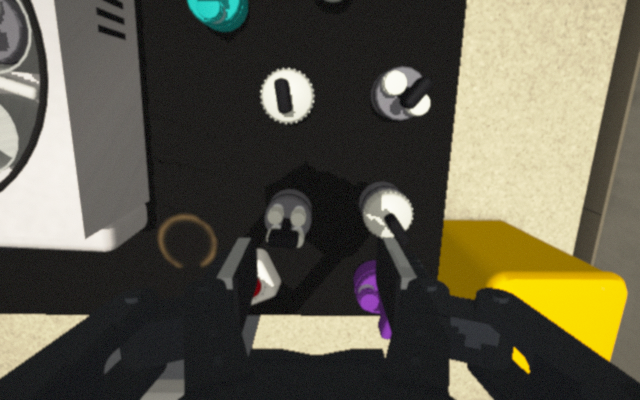

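The wrist picture shows the lidded carrier at (287,96), the two-tube at (402,94), the four-tube at (288,210) and the second lidded at (390,212). The look-alikes are the turquoise at (218,10) and the purple at (375,290). I'll start with the lidded one at (287,96).

Scaled: 0.046 m is 0.736, 0.023 m is 0.368, -0.034 rad / 6.2832 = -0.0054.

```bash
python3 go.py .571 -.265 .16 6; echo '[{"aperture": 0.6,"sx": 0.368,"sy": -0.16,"sz": 0.736,"rz": -0.0054},{"aperture": 0.6,"sx": 0.368,"sy": -0.16,"sz": 0.736,"rz": -0.0054},{"aperture": 0.6,"sx": 0.368,"sy": -0.16,"sz": 0.736,"rz": -0.0054},{"aperture": 0.6}]' > mv.in && python3 -m crank mv.in
cat > near.py <<'E'
from m import *
import sys
x,y,z=map(float,sys.argv[1:4])
a,d,c=grab("wrist"); P=cloud(d,c)
m=(abs(P[...,0]-x)<.03)&(abs(P[...,1]-y)<.03)&(P[...,2]>z-.008)&(P[...,2]<z+.008)&(a.max(-1)<90)
q=P[m]*1000; r=cv2.minAreaRect(q[:,:2].astype(np.float32)); print("tab n",m.sum(),r,"z",np.percentile(q[:,2],[5,50,95]).round(1))
if len(sys.argv)>4: 
    v,u=map(int,proj([x,y,z],c)[::-1]); v=min(max(v,0),399);u=min(max(u,0),639)
    save(sys.argv[4],cv2.resize(a[max(v-90,0):v+90,max(u-120,0):u+120],None,fx=2.5,fy=2.5))
E
python3 near.py .571 -.265 .108 c1; python3 go.py .571 -.265 .098 6
```

```text
t 1.98 p [ 0.5024 -0.2974  0.2985] yaw 0.2 alt turn [ 0.00e+00 -1.00e-03  3.04e+00] n 3 row [0.0233, -0.01, 0.0462] [0.0001, 0.0, -0.0339] j [-0.66 -0.07  1.65 -0.    1.56  0.91] w 0.601
time: 2.48
tool_pos: [0.5664, -0.2648, 0.1546]
tool_rot: [-0.003, 0.999, 0.051, -0.004]
contact_force: [-0.9, -0.4, 0.9]
gripper_width: 0.597
grasp_force: 0.0
tab n 1242 ((573.0016479492188, -265.1048583984375), (29.217531204223633, 11.935517311096191), 8.779541969299316) z [105.3 109.1 110.4]
t 2.52 p [ 0.5676 -0.2662  0.1582] yaw 5.8 alt turn [0.007 0.004 3.138] n 2 row [0.0018, -0.0004, 0.0301] [-0.0012, 0.0021, -0.0019] j [-0.56  0.13  1.69 -0.    1.33  0.91] w 0.603
```

View pics/c1.png

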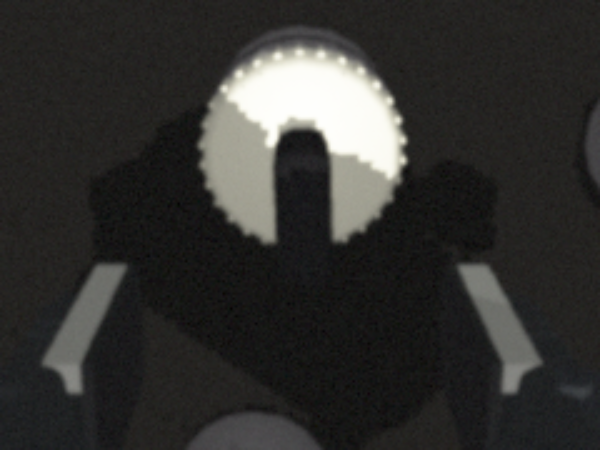

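The crop shows a white screw lid at about (300,150) with one black tab between the open fingers, so this is the lidded carrier.

Scaled: 0.03 m is 0.48, 0.005 m is 0.08, -0.04 rad / 6.2832 = -0.0064.

```bash
echo '[{"aperture": 0.6,"sx": 0.08,"sz": 0.48,"rz": -0.0064},{"aperture": 0.6,"sz": 0.48},{"aperture": 0},{"aperture": 0},{"aperture": 0}]' > mv.in && python3 -m crank mv.in; echo '[{"aperture": 0},{"aperture": 0,"sz": -0.48},{"aperture": 0,"sz": -0.96}]' > mv.in && python3 -m crank mv.in; python3 go.py .689 .021 .325 8
```

```text
time: 3.15
tool_pos: [0.5754, -0.2669, 0.1035]
tool_rot: [0.001, 0.998, 0.071, 0.002]
contact_force: [-0.7, -0.2, 3.9]
gripper_width: 0.127
grasp_force: 61.0
time: 3.52
tool_pos: [0.5723, -0.2643, 0.1876]
tool_rot: [-0.002, 0.997, 0.071, -0.003]
contact_force: [1.6, -1.1, -1.8]
gripper_width: 0.125
grasp_force: 60.1
t 3.52 p [ 0.5723 -0.2643  0.1876] yaw 8.1 alt turn [-0.009 -0.008 -3.139] n 6 row [0.0259, -0.0444, -0.0229] [-0.0008, 0.0009, 0.0004] j [-0.55  0.11  1.65  0.    1.38  0.88] w 0.125
```

Scaled: -0.06 m is -0.96, -0.0444 m is -0.7104.

```bash
echo '[{"aperture": 0,"sz": -0.96},{"aperture": 0,"sx": 0.4144,"sy": -0.7104,"sz": -0.48},{"aperture": 0,"sx": 0.4144,"sy": -0.7104,"sz": -0.48},{"aperture": 0,"sx": 0.4144,"sy": -0.7104,"sz": -0.288},{"aperture": 0,"sx": 0.4144,"sy": -0.7104}]' > mv.in && python3 -m crank mv.in; echo '[{"aperture": 0,"sx": 0.208,"sy": -0.7104},{"aperture": 0,"sy": -0.352},{"aperture": 0},{"aperture": 0}]' > mv.in && python3 -m crank mv.in
cat > rot.py <<'E'
# rotor from the newest wrist/top pictures: cup rims (ring tops at z~.124) fitted as six circles
from m import *
import sys
from scipy.optimize import least_squares
def fit(n,name=None,bx=1e9):
    a,d,c=grab(n); P=cloud(d,c)
    if name: save(name,a)
    q=P[(P[...,2]>.114)&(P[...,2]<.129)][:,:2]*1000
    q=q[np.isfinite(q).all(1)]
    def res(v,q):
        k=np.radians(v[2]+60*np.arange(6)); C=v[:2]+88*np.c_[np.cos(k),np.sin(k)]
        return np.min(abs(np.linalg.norm(q[:,None]-C,axis=2)-33),1)
    v=np.array([605.4,49.5,41.3]);
    rr=np.linalg.norm(q-v[:2],axis=1); q=q[(rr>50)&(rr<126)]
    for g in(8,5,4):
        w=q[res(v,q)<g]; v=least_squares(res,v,args=(w,),loss="soft_l1").x
    print(n,"centre",v[:2].round(1),"angle",round(v[2],2),"n",len(w),"resid",np.median(res(v,w)).round(2))
    return a,P,c,v
if __name__=="__main__": fit(sys.argv[1],sys.argv[2] if len(sys.argv)>2 else None)
E
python3 rot.py top; python3 rot.py wrist w2; python3 go.py .689 .021 .325 8
python3 - <<'E'
from rot import *
E
```

```text
time: 4.15
tool_pos: [0.653, -0.0737, 0.3317]
tool_rot: [0.001, 0.997, 0.071, 0.003]
contact_force: [0.2, -0.6, -2.6]
gripper_width: 0.126
grasp_force: 60.2
time: 4.65
tool_pos: [0.6551, -0.0087, 0.3284]
tool_rot: [0.0, 0.998, 0.07, -0.0]
contact_force: [0.5, -0.5, -0.9]
gripper_width: 0.131
grasp_force: 60.2
top centre [604.8  49.1] angle 41.44 n 287 resid 1.33
wrist centre [607.5  50.5] angle 41.29 n 5177 resid 1.29
t 4.75 p [ 0.6552 -0.009   0.3283] yaw 8.0 alt turn [-0.000e+00  1.000e-03 -3.141e+00] n 1 row [0.0377, -0.025, 0.0033] [0.0004, 0.0001, 0.0003] j [-0.13  0.09  1.45 -0.    1.61  1.3 ] w 0.128
```

View pics/w2.png

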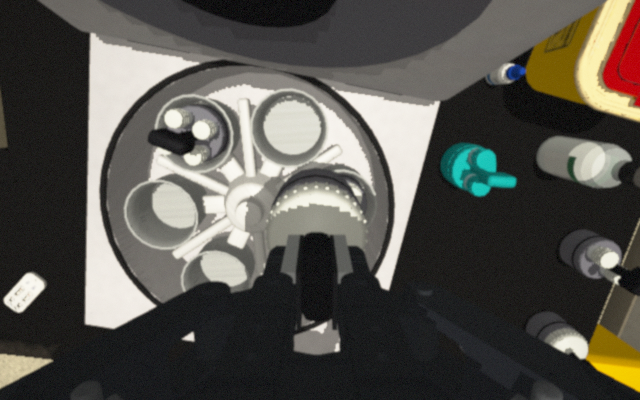

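The wrist picture shows the carrier held upright at (318,220) and the empty back cup at (289,128), between the loaded four-tube (195,130) and the carrier itself. I'll fit the held carrier in the same camera, to get its offset from the TCP.

```bash
cat > held.py <<'E'
# axis of the held carrier from wrist depth: circle fits (r=27) of the grey block's side
from m import *
from scipy.optimize import least_squares
def held(off=.1):
    p=manip.state()["tool_pos"]; a,d,c=grab("wrist"); P=cloud(d,c); u=p[2]-off
    for lo,hi in((.008,.022),(.024,.042),(.046,.063)):
        m=(P[...,2]>u+lo)&(P[...,2]<u+hi)&(np.hypot(P[...,0]-p[0],P[...,1]-p[1])<.04)
        q=P[m][:,:2]*1000
        if len(q)<30: print(lo,len(q)); continue
        f=lambda v:np.linalg.norm(q-v,axis=1)-27
        r=least_squares(f,p[:2]*1000,loss="soft_l1"); print("h",lo,"n",len(q),"axis",r.x.round(1),"minus tcp",(r.x-p[:2]*1000).round(1),"rms",np.median(abs(r.fun)).round(2))
    m=(np.hypot(P[...,0]-p[0],P[...,1]-p[1])<.04)&(P[...,2]>u-.02)&(P[...,2]<p[2]-.01); print("z low/high - tcp",((np.nanpercentile(P[m][:,2],[1,5,95,99])-p[2])*1000).round(1))
held()
E
python3 held.py
```

```text
h 0.008 n 300 axis [651.8  -8.1] minus tcp [-3.3  1. ] rms 0.11
h 0.024 n 649 axis [651.8  -8.1] minus tcp [-3.3  0.9] rms 0.25
h 0.046 n 4434 axis [643.2  -9.5] minus tcp [-12.   -0.5] rms 4.19
z low/high - tcp [-94.7 -83.3 -14.9 -10.9]
```

Scaled: 0.0429 m is 0.6864, -0.0246 m is -0.3936.

```bash
echo '[{"aperture": 0,"sx": 0.6864,"sy": -0.3936},{"aperture": 0,"sz": 0.208},{"aperture": 0}]' > mv.in && python3 -m crank mv.in; python3 rot.py wrist; python3 held.py; python3 go.py .694 .021 .178 8
python3 - <<'E'
from h import *
z=np.load("scene0.npz"); P=cloud(z["d"],(z["K"],z["t"],z["M"]))
for h in(.16,.2,.24,.28,.32,.38):
    m=(abs(P[...,2]-h)<.01)&(P[...,0]>.7)&(P[...,0]<1)&(abs(P[...,1]-.03)<.06); print(h,np.percentile(P[m][:,0],[2,50]).round(3) if m.any() else None)
E
```

```text
time: 5.18
tool_pos: [0.6935, 0.0221, 0.3131]
tool_rot: [-0.0, 0.998, 0.07, -0.002]
contact_force: [-0.1, -0.7, -2.2]
gripper_width: 0.129
grasp_force: 60.2
wrist centre [607.6  50.6] angle 41.23 n 4110 resid 1.27
h 0.008 n 299 axis [690.1  23. ] minus tcp [-3.5  1. ] rms 0.11
h 0.024 n 657 axis [690.1  22.9] minus tcp [-3.5  0.9] rms 0.23
h 0.046 n 4433 axis [681.5  21.5] minus tcp [-12.1  -0.5] rms 4.2
z low/high - tcp [-94.7 -83.1 -14.5 -10.7]
t 5.28 p [0.6938 0.022  0.3151] yaw 8.1 alt turn [-1.00e-03  0.00e+00 -3.14e+00] n 3 row [0.0, 0.0003, 0.0457] [0.0, 0.0002, 0.0004] j [-0.08  0.18  1.36 -0.    1.59  1.35] w 0.13
0.16 [0.735 0.74 ]
0.2 [0.741 0.745]
0.24 [0.749 0.755]
0.28 [0.759 0.764]
0.32 [0.77  0.776]
0.38 [0.788 0.795]
```

The wrist camera sits about 66 mm ahead of the tool and would come close to the open lid at the back cup. I'll turn the tool half round, so it faces the base, before lowering.

Scaled: -0.1875 rad / 6.2832 = -0.0298.

```bash
echo '[{"aperture": 0,"rz": -0.0298},{"aperture": 0,"rz": -0.0298},{"aperture": 0,"rz": -0.0298},{"aperture": 0,"rz": -0.0298},{"aperture": 0,"rz": -0.0298}]' > mv.in && python3 -m crank mv.in; echo '[{"aperture": 0,"rz": -0.0298},{"aperture": 0,"rz": -0.0298},{"aperture": 0,"rz": -0.0298},{"aperture": 0,"rz": -0.0298},{"aperture": 0,"rz": -0.0298}]' > mv.in && python3 -m crank mv.in;  echo '[{"aperture": 0,"rz": -0.0298},{"aperture": 0,"rz": -0.0298},{"aperture": 0,"rz": -0.0298},{"aperture": 0,"rz": -0.0298},{"aperture": 0,"rz": -0.0298}]' > mv.in && python3 -m crank mv.in;  echo '[{"aperture": 0,"rz": -0.0298},{"aperture": 0},{"aperture": 0}]' > mv.in && python3 -m crank mv.in; python3 rot.py wrist; python3 held.py; python3 go.py .688 .022 .2 180
```

```text
time: 5.9
tool_pos: [0.694, 0.0221, 0.3165]
tool_rot: [0.0, 0.857, 0.516, 0.001]
contact_force: [-0.1, -0.4, -1.0]
gripper_width: 0.122
grasp_force: 60.2
time: 6.52
tool_pos: [0.694, 0.0221, 0.3166]
tool_rot: [0.001, 0.531, 0.847, 0.0]
contact_force: [-0.1, 0.0, -1.6]
gripper_width: 0.132
grasp_force: 60.2
time: 7.15
tool_pos: [0.694, 0.0221, 0.3165]
tool_rot: [0.001, 0.091, 0.996, -0.0]
contact_force: [0.2, 0.4, -1.6]
gripper_width: 0.131
grasp_force: 60.2
time: 7.52
tool_pos: [0.6941, 0.0224, 0.3159]
tool_rot: [0.0, 0.001, 1.0, -0.0]
contact_force: [0.3, -0.1, -0.8]
gripper_width: 0.127
grasp_force: 60.2
wrist centre [606.4  51.1] angle 41.3 n 6883 resid 1.36
h 0.008 n 297 axis [697.3  23.5] minus tcp [3.1 0.9] rms 0.12
h 0.024 n 657 axis [697.3  23.5] minus tcp [3.1 0.9] rms 0.24
h 0.046 n 4446 axis [706.   23.6] minus tcp [11.9  1. ] rms 4.21
z low/high - tcp [-94.7 -83.2 -14.8 -10.8]
t 7.62 p [0.6942 0.0227 0.3156] yaw 179.9 alt turn [1.00e-03 0.00e+00 3.14e+00] n 2 row [0.0031, -0.0003, 0.0578] [-0.0, 0.0002, -0.0008] j [-0.07  0.19  1.36 -0.    1.59 -1.64] w 0.128
```

Scaled: 0.04 m is 0.64, 0.0075 m is 0.12.

```bash
echo '[{"aperture": 0,"sx": 0.12,"sy": -0.0096},{"aperture": 0,"sz": 0.64},{"aperture": 0,"sz": 0.64},{"aperture": 0}]' > mv.in && python3 -m crank mv.in; echo '[{"aperture": 0,"sz": 0.192},{"aperture": 0,"sz": 0.192},{"aperture": 0}]' > mv.in && python3 -m crank mv.in; python3 rot.py wrist; python3 held.py
```

```text
time: 8.12
tool_pos: [0.684, 0.0225, 0.2303]
tool_rot: [-0.005, 0.0, 1.0, 0.0]
contact_force: [-0.4, -0.5, -1.9]
gripper_width: 0.126
grasp_force: 60.1
time: 8.5
tool_pos: [0.6865, 0.0223, 0.2107]
tool_rot: [-0.001, -0.0, 1.0, 0.0]
contact_force: [-0.1, 0.3, -1.6]
gripper_width: 0.128
grasp_force: 60.1
wrist centre [606.4  50.6] angle 41.36 n 11391 resid 1.35
h 0.008 n 1477 axis [682.9  21.9] minus tcp [-3.8 -0.3] rms 5.04
h 0.024 n 657 axis [689.8  23.2] minus tcp [3.1 1. ] rms 0.23
h 0.046 n 4436 axis [698.6  23.4] minus tcp [11.9  1.1] rms 4.19
z low/high - tcp [-116.2 -114.1  -39.3  -11. ]
```

Scaled: 0.012 m is 0.192, 0.004 m is 0.064.

```bash
echo '[{"aperture": 0,"sy": -0.0096,"sz": 0.192},{"aperture": 0,"sz": 0.192},{"aperture": 0,"sz": 0.064},{"aperture": 0}]' > mv.in && python3 -m crank mv.in; echo '[{"aperture": 0,"sz": 0.032},{"aperture": 0}]' > mv.in && python3 -m crank mv.in;echo '[{"aperture": 0,"sz": 0.032},{"aperture": 0}]' > mv.in && python3 -m crank mv.in
```

```text
time: 9.1
tool_pos: [0.6866, 0.0217, 0.1827]
tool_rot: [-0.0, -0.0, 1.0, 0.0]
contact_force: [0.4, -0.6, -0.7]
gripper_width: 0.127
grasp_force: 60.1
time: 9.35
tool_pos: [0.687, 0.0217, 0.1816]
tool_rot: [0.0, -0.0, 1.0, -0.0]
contact_force: [-0.0, -0.6, -0.9]
gripper_width: 0.13
grasp_force: 60.3
time: 9.6
tool_pos: [0.6873, 0.0216, 0.1815]
tool_rot: [0.001, -0.0, 1.0, -0.0]
contact_force: [-2.2, 0.3, 5.2]
gripper_width: 0.128
grasp_force: 61.2
```

Scaled: -0.05 m is -0.8, -0.02 m is -0.32.

```bash
echo '[{"aperture": 0.4},{"aperture": 0.4},{"aperture": 0.4,"sz": -0.32},{"aperture": 0.4,"sz": -0.8},{"aperture": 0.4,"sz": -0.8}]' > mv.in && python3 -m crank mv.in; python3 go.py .4465 -.3735 .30 36; python3 rot.py wrist w3
```

```text
time: 10.22
tool_pos: [0.6866, 0.0217, 0.3016]
tool_rot: [0.0, -0.0, 1.0, 0.0]
contact_force: [1.4, -0.6, 0.3]
gripper_width: 0.399
grasp_force: 0.0
t 10.22 p [0.6866 0.0217 0.3016] yaw -180.0 alt turn [-0.     0.    -0.628] n 14 row [-0.0254, -0.0355, 0.0001] [0.0, 0.0, 0.1795] j [-0.08  0.17  1.4   0.    1.57 -1.65] w 0.399
wrist centre [606.4  51. ] angle 41.38 n 8026 resid 1.34
```

View pics/w3.png

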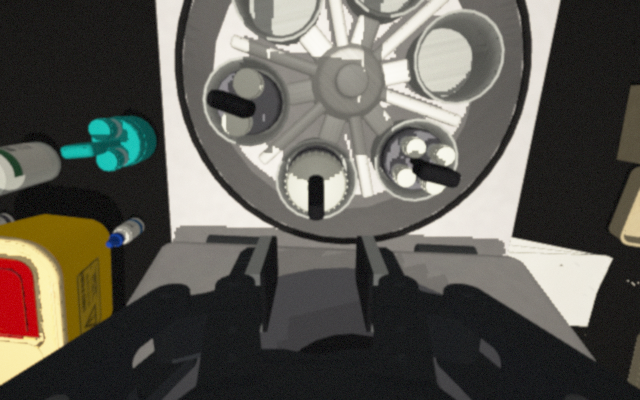

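The picture shows the lidded carrier seated upright in the back cup at (316,180), between the loaded two-tube (243,100) and four-tube (420,160). The rotor hasn't moved. Next is lidded B.

Scaled: -0.0494 m is -0.7904, 0.03 m is 0.48.

```bash
echo '[{"aperture": 0.5,"sx": 0.48,"sy": -0.7904},{"aperture": 0.5,"sx": 0.48,"sy": -0.7904},{"aperture": 0.5,"sx": 0.48,"sy": -0.7904},{"aperture": 0.5,"sx": 0.48,"sy": -0.7904},{"aperture": 0.5,"sx": 0.48,"sy": -0.7904}]' > mv.in && python3 -m crank mv.in; echo '[{"aperture": 0.5,"sx": 0.48,"sy": -0.7904},{"aperture": 0.5,"sx": 0.48,"sy": -0.7904},{"aperture": 0.5,"sx": 0.48,"sy": -0.7904},{"aperture": 0.5,"rz": 0.0286},{"aperture": 0.5,"rz": 0.0286}]' > mv.in && python3 -m crank mv.in; echo '[{"aperture": 0.5,"rz": 0.0286},{"aperture": 0.5,"rz": 0.0286},{"aperture": 0.5,"rz": 0.0286},{"aperture": 0.5,"rz": 0.0286},{"aperture": 0.5,"rz": 0.0286}]' > mv.in && python3 -m crank mv.in; echo '[{"aperture": 0.5,"sz": 0.4,"rz": 0.0286},{"aperture": 0.5,"sz": 0.4,"rz": 0.0286},{"aperture": 0.5,"sz": 0.4,"rz": 0.0286},{"aperture": 0.5,"sz": 0.4,"rz": 0.0286},{"aperture": 0.5,"sz": 0.4,"rz": 0.0286}]' > mv.in && python3 -m crank mv.in; echo '[{"aperture": 0.5,"sz": 0.16,"rz": 0.0286},{"aperture": 0.5,"rz": 0.0286},{"aperture": 0.5}]' > mv.in && python3 -m crank mv.in; python3 near.py .4465 -.3735 .108; python3 go.py .4465 -.3735 .100 36
```

```text
time: 10.9
tool_pos: [0.5359, -0.2268, 0.3009]
tool_rot: [0.001, -0.0, 1.0, -0.001]
contact_force: [0.3, -0.2, 0.4]
gripper_width: 0.499
grasp_force: 0.0
time: 11.52
tool_pos: [0.4463, -0.3746, 0.3007]
tool_rot: [0.001, 0.182, 0.983, -0.0]
contact_force: [0.8, -0.2, -0.3]
gripper_width: 0.501
grasp_force: 0.0
time: 12.15
tool_pos: [0.447, -0.3737, 0.3008]
tool_rot: [0.001, 0.59, 0.807, -0.0]
contact_force: [-0.5, -0.0, -0.6]
gripper_width: 0.493
grasp_force: 0.0
time: 12.78
tool_pos: [0.4472, -0.374, 0.175]
tool_rot: [0.001, 0.882, 0.471, 0.0]
contact_force: [0.1, -0.3, 0.6]
gripper_width: 0.5
grasp_force: 0.0
time: 13.15
tool_pos: [0.4472, -0.3739, 0.1654]
tool_rot: [0.001, 0.951, 0.31, 0.0]
contact_force: [0.5, 0.6, -0.2]
gripper_width: 0.502
grasp_force: 0.0
tab n 1089 ((447.1126708984375, -374.0176696777344), (29.574594497680664, 11.735220909118652), 34.542354583740234) z [105.4 108.9 110.3]
t 13.2 p [ 0.4472 -0.374   0.1655] yaw 36.2 alt turn [ 0.000e+00  3.000e-03 -3.138e+00] n 2 row [-0.0002, -0.0004, 0.0327] [0.0008, -0.0001, 0.0018] j [-0.82  0.02  1.79  0.    1.33  0.11] w 0.499
```

Scaled: 0.031 m is 0.496, 0.03 rad / 6.2832 = 0.0048.

```bash
echo '[{"aperture": 0.5,"sz": 0.496,"rz": 0.0048},{"aperture": 0.5,"sz": 0.496},{"aperture": 0.5},{"aperture": 0},{"aperture": 0}]' > mv.in && python3 -m crank mv.in; echo '[{"aperture": 0},{"aperture": 0},{"aperture": 0,"sz": -0.48},{"aperture": 0,"sz": -0.96},{"aperture": 0,"sz": -0.96}]' > mv.in && python3 -m crank mv.in; echo '[{"aperture": 0,"sz": -0.96},{"aperture": 0}]' > mv.in && python3 -m crank mv.in; python3 held.py; python3 go.py .523 .0777 .315 34
```

```text
time: 13.82
tool_pos: [0.4479, -0.3747, 0.1049]
tool_rot: [0.002, 0.955, 0.295, 0.001]
contact_force: [0.2, -0.1, -1.7]
gripper_width: 0.127
grasp_force: 60.9
time: 14.45
tool_pos: [0.4462, -0.3728, 0.2527]
tool_rot: [-0.001, 0.955, 0.295, -0.001]
contact_force: [0.4, 0.2, -1.6]
gripper_width: 0.126
grasp_force: 61.0
time: 14.7
tool_pos: [0.4484, -0.3752, 0.3198]
tool_rot: [0.005, 0.955, 0.295, 0.003]
contact_force: [0.2, -1.1, -2.3]
gripper_width: 0.123
grasp_force: 60.9
h 0.008 n 277 axis [ 447.7 -375.8] minus tcp [-0.7 -0.6] rms 0.12
h 0.024 n 681 axis [ 447.5 -375.7] minus tcp [-1.  -0.5] rms 0.26
h 0.046 n 4559 axis [ 439.6 -380.9] minus tcp [-8.9 -5.6] rms 4.39
z low/high - tcp [-95.5 -83.1 -14.9 -10.8]
t 14.75 p [ 0.4475 -0.3742  0.3155] yaw 34.3 alt turn [ 1.000e-03  8.000e-03 -3.136e+00] n 8 row [0.0395, -0.0414, -0.0001] [0.0007, -0.0001, 0.0007] j [-0.82 -0.08  1.64  0.    1.58  0.15] w 0.127
```

Scaled: -0.0414 m is -0.6624, 0.0395 m is 0.632.

```bash
echo '[{"aperture": 0,"sx": 0.632,"sy": -0.6624},{"aperture": 0,"sx": 0.632,"sy": -0.6624},{"aperture": 0,"sx": 0.632,"sy": -0.6624},{"aperture": 0,"sx": 0.632,"sy": -0.6624},{"aperture": 0,"sx": 0.632,"sy": -0.6624}]' > mv.in && python3 -m crank mv.in; echo '[{"aperture": 0,"sx": 0.632,"sy": -0.6624},{"aperture": 0,"sx": 0.632,"sy": -0.6624},{"aperture": 0,"sx": 0.632,"sy": -0.6624},{"aperture": 0},{"aperture": 0}]' > mv.in && python3 -m crank mv.in; python3 rot.py wrist; python3 held.py; python3 go.py .5237 .079 .315 34.3
```

```text
time: 15.38
tool_pos: [0.4922, -0.0891, 0.309]
tool_rot: [-0.002, 0.956, 0.295, -0.002]
contact_force: [0.6, 0.3, -1.6]
gripper_width: 0.127
grasp_force: 60.9
time: 16.0
tool_pos: [0.5203, 0.0781, 0.3098]
tool_rot: [-0.0, 0.955, 0.295, -0.002]
contact_force: [0.1, 0.1, -1.0]
gripper_width: 0.127
grasp_force: 61.0
wrist centre [606.8  51.3] angle 41.31 n 7766 resid 1.36
h 0.008 n 278 axis [518.7  77.6] minus tcp [-1.8  0.2] rms 0.11
h 0.024 n 682 axis [518.7  77.6] minus tcp [-1.8  0.1] rms 0.27
h 0.046 n 4559 axis [511.1  72.3] minus tcp [-9.4 -5.2] rms 4.35
z low/high - tcp [-95.7 -83.4 -14.6 -10.7]
t 16.1 p [0.5207 0.0771 0.3109] yaw 34.2 alt turn [3.00e-03 2.00e-03 3.14e+00] n 1 row [0.0036, 0.0001, -0.0041] [-0.001, 0.0022, -0.0014] j [ 0.01 -0.21  1.76 -0.    1.59  0.98] w 0.128
```

Scaled: 0.035 m is 0.56, 0.025 m is 0.4.

```bash
echo '[{"aperture": 0,"sx": 0.08,"sy": 0.0176},{"aperture": 0,"sz": 0.56},{"aperture": 0,"sz": 0.56},{"aperture": 0,"sz": 0.4},{"aperture": 0}]' > mv.in && python3 -m crank mv.in; echo '[{"aperture": 0}]' > mv.in && python3 -m crank mv.in; python3 rot.py wrist; python3 held.py
```

```text
time: 16.73
tool_pos: [0.5246, 0.0793, 0.2147]
tool_rot: [-0.001, 0.956, 0.294, -0.002]
contact_force: [-0.5, 0.3, -0.8]
gripper_width: 0.131
grasp_force: 60.9
time: 16.85
tool_pos: [0.5268, 0.0796, 0.2187]
tool_rot: [0.0, 0.956, 0.295, 0.001]
contact_force: [0.2, 0.6, -2.3]
gripper_width: 0.127
grasp_force: 60.9
wrist centre [606.5  51.3] angle 41.3 n 13053 resid 1.36
h 0.008 n 273 axis [525.8  79.9] minus tcp [-1.2  0.2] rms 0.12
h 0.024 n 671 axis [525.7  79.9] minus tcp [-1.3  0.1] rms 0.28
h 0.046 n 4556 axis [517.9  74.5] minus tcp [-9.1 -5.2] rms 4.35
z low/high - tcp [-116.  -103.6  -40.   -11.1]
```

Scaled: 0.012 m is 0.192, -0.0025 m is -0.04.

```bash
echo '[{"aperture": 0,"sx": -0.04,"sy": -0.0192},{"aperture": 0,"sz": 0.192},{"aperture": 0},{"aperture": 0}]' > mv.in && python3 -m crank mv.in; python3 rot.py wrist; python3 held.py
```

```text
time: 17.45
tool_pos: [0.523, 0.0796, 0.2049]
tool_rot: [-0.0, 0.956, 0.295, -0.0]
contact_force: [-0.5, -0.3, -1.1]
gripper_width: 0.126
grasp_force: 60.9
wrist centre [606.4  51.2] angle 41.34 n 13947 resid 1.34
h 0.008 n 2076 axis [529.4  81.2] minus tcp [6.2 1.5] rms 4.17
h 0.024 n 679 axis [521.6  79.8] minus tcp [-1.6  0.1] rms 0.26
h 0.046 n 4543 axis [513.9  74.5] minus tcp [-9.3 -5.2] rms 4.36
z low/high - tcp [-115.7 -107.   -40.3  -11.1]
```

Scaled: 0.012 m is 0.192, 0.006 m is 0.096.

```bash
echo '[{"aperture": 0,"sx": 0.0128,"sy": 0.0128,"sz": 0.192},{"aperture": 0,"sz": 0.096},{"aperture": 0,"sz": 0.048},{"aperture": 0}]' > mv.in && python3 -m crank mv.in; echo '[{"aperture": 0,"sz": 0.016},{"aperture": 0},{"aperture": 0}]' > mv.in && python3 -m crank mv.in; python3 go.py .523 .0795 .18 34.2
```

```text
time: 18.05
tool_pos: [0.5241, 0.0794, 0.1838]
tool_rot: [-0.0, 0.956, 0.295, -0.0]
contact_force: [-1.3, -0.2, -0.7]
gripper_width: 0.123
grasp_force: 60.9
time: 18.42
tool_pos: [0.5244, 0.0794, 0.1835]
tool_rot: [0.0, 0.956, 0.295, 0.0]
contact_force: [-0.3, -0.1, -2.0]
gripper_width: 0.123
grasp_force: 60.9
t 18.43 p [0.5244 0.0794 0.1835] yaw 34.3 alt turn [ 1.00e-03  0.00e+00 -3.14e+00] n 1 row [-0.0011, -0.0009, 0.0035] [0.0002, -0.0003, 0.0019] j [ 0.01 -0.12  1.9  -0.    1.37  0.98] w 0.123
```

The rows are not in the units I measure in: shifts go in shares of 62.5 mm and turns go in shares of 2 pi rad. I convert before sending: 0.002 m is 0.032.

```bash
echo '[{"aperture": 0,"sz": 0.032},{"aperture": 0},{"aperture": 0}]' > mv.in && python3 -m crank mv.in;echo '[{"aperture": 0,"sz": 0.016},{"aperture": 0},{"aperture": 0}]' > mv.in && python3 -m crank mv.in
```

```text
time: 18.8
tool_pos: [0.5248, 0.0794, 0.1828]
tool_rot: [0.0, 0.956, 0.295, 0.001]
contact_force: [-2.4, -0.1, 4.7]
gripper_width: 0.127
grasp_force: 61.8
time: 19.18
tool_pos: [0.5249, 0.0795, 0.1827]
tool_rot: [0.0, 0.956, 0.295, 0.001]
contact_force: [-4.0, 0.8, 9.5]
gripper_width: 0.123
grasp_force: 62.6
```

Scaled: -0.05 m is -0.8, -0.02 m is -0.32.

```bash
echo '[{"aperture": 0.4},{"aperture": 0.4},{"aperture": 0.4,"sz": -0.32},{"aperture": 0.4,"sz": -0.8},{"aperture": 0.4,"sz": -0.8}]' > mv.in && python3 -m crank mv.in; python3 rot.py top top2;  echo '[{"aperture": 0.5,"sx": -0.4368,"sy": 0.8208},{"aperture": 0.5,"sx": -0.4368,"sy": 0.8208},{"aperture": 0.5,"sx": -0.4368,"sy": 0.8208},{"aperture": 0.5,"sx": -0.4368,"sy": 0.8208},{"aperture": 0.5,"sx": -0.4368,"sy": 0.8208}]' > mv.in && python3 -m crank mv.in; echo '[{"aperture": 0.5,"sx": -0.4368,"sy": 0.8208},{"aperture": 0.5,"sx": -0.4368,"sy": 0.8208},{"aperture": 0.5,"sx": -0.4368,"sy": 0.8208},{"aperture": 0.5,"rz": 0.0298},{"aperture": 0.5,"sz": 0.32,"rz": 0.0298}]' > mv.in && python3 -m crank mv.in; echo '[{"aperture": 0.5,"sz": 0.4,"rz": 0.0298},{"aperture": 0.5,"sz": 0.4,"rz": 0.0298},{"aperture": 0.5,"sz": 0.4,"rz": 0.0298},{"aperture": 0.5,"sz": 0.4,"rz": 0.0298},{"aperture": 0.5,"sz": 0.24,"rz": 0.0298}]' > mv.in && python3 -m crank mv.in; echo '[{"aperture": 0.5}]' > mv.in && python3 -m crank mv.in; python3 near.py .575 -.3825 .108 c3; python3 go.py .575 -.3825 .103 -41
```

```text
time: 19.8
tool_pos: [0.5241, 0.0794, 0.3025]
tool_rot: [0.0, 0.956, 0.295, 0.0]
contact_force: [1.1, -1.0, 0.5]
gripper_width: 0.401
grasp_force: 0.0
top centre [605.1  49.2] angle 41.23 n 710 resid 1.34
time: 20.48
tool_pos: [0.5563, -0.2114, 0.3017]
tool_rot: [0.001, 0.956, 0.295, 0.001]
contact_force: [0.5, 0.1, -0.1]
gripper_width: 0.504
grasp_force: 0.0
time: 21.1
tool_pos: [0.576, -0.3847, 0.2833]
tool_rot: [0.002, 0.994, 0.108, 0.002]
contact_force: [0.6, -0.6, 0.2]
gripper_width: 0.499
grasp_force: 0.0
time: 21.72
tool_pos: [0.575, -0.3825, 0.1645]
tool_rot: [-0.0, 0.937, -0.351, -0.0]
contact_force: [0.1, -0.3, 0.7]
gripper_width: 0.504
grasp_force: 0.0
time: 21.85
tool_pos: [0.5747, -0.3823, 0.1643]
tool_rot: [-0.0, 0.938, -0.347, -0.001]
contact_force: [-0.9, -0.0, 0.8]
gripper_width: 0.504
grasp_force: 0.0
tab n 1133 ((575.9136962890625, -383.63031005859375), (11.98066234588623, 29.203418731689453), 51.3262939453125) z [105.2 109.1 110.5]
t 21.9 p [ 0.5753 -0.3827  0.1657] yaw -40.5 alt turn [-0.    -0.    -3.133] n 2 row [-0.0002, 0.0, 0.0313] [-0.0, 0.0001, 0.0043] j [-0.69  0.26  1.52  0.    1.36  1.58] w 0.498
```

View pics/c3.png

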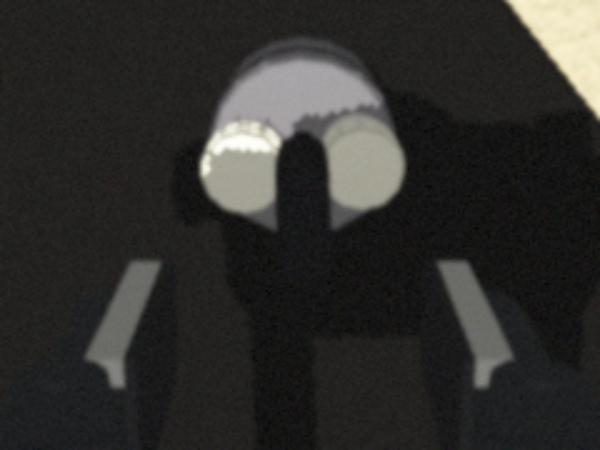

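The crop shows a grey block with two white caps at (240,170) and (365,165) on either side of the black tab at (303,180), in line with the fingers. That is the genuine two-tube carrier.

Scaled: 0.031 m is 0.496, 0.001 m is 0.016, -0.03 rad / 6.2832 = -0.0048.

```bash
echo '[{"aperture": 0.5,"sx": 0.016,"sz": 0.496,"rz": -0.0048},{"aperture": 0.5,"sz": 0.496},{"aperture": 0.5},{"aperture": 0},{"aperture": 0}]' > mv.in && python3 -m crank mv.in; echo '[{"aperture": 0},{"aperture": 0},{"aperture": 0,"sz": -0.48},{"aperture": 0,"sz": -0.96},{"aperture": 0,"sz": -0.96}]' > mv.in && python3 -m crank mv.in; echo '[{"aperture": 0,"sz": -0.96},{"aperture": 0}]' > mv.in && python3 -m crank mv.in; python3 held.py; python3 go.py .590 .1365 .315 -39
```

```text
time: 22.52
tool_pos: [0.5772, -0.3846, 0.1064]
tool_rot: [0.001, 0.943, -0.333, 0.002]
contact_force: [0.5, -1.6, 0.2]
gripper_width: 0.125
grasp_force: 60.1
time: 23.15
tool_pos: [0.5755, -0.3828, 0.2539]
tool_rot: [-0.001, 0.943, -0.333, -0.001]
contact_force: [1.1, -1.0, -0.6]
gripper_width: 0.129
grasp_force: 59.9
time: 23.4
tool_pos: [0.5779, -0.3847, 0.3222]
tool_rot: [0.002, 0.943, -0.333, 0.006]
contact_force: [-0.4, 0.0, -1.9]
gripper_width: 0.128
grasp_force: 60.2
h 0.008 n 250 axis [ 576.9 -383.4] minus tcp [-1.   1.4] rms 0.11
h 0.024 n 3115 axis [ 571.5 -378.9] minus tcp [-6.5  5.8] rms 4.34
h 0.046 n 2208 axis [ 565.1 -373.6] minus tcp [-12.9  11.1] rms 2.85
z low/high - tcp [-96.7 -84.1 -15.3 -10.9]
t 23.45 p [ 0.5769 -0.3839  0.3176] yaw -39.0 alt turn [ 0.011 -0.    -3.141] n 9 row [-0.0352, -0.0459, 0.0002] [-0.0, -0.0008, 0.0001] j [-0.69  0.18  1.37  0.    1.59  1.56] w 0.125
```

Scaled: -0.0459 m is -0.7344, -0.0352 m is -0.5632.

```bash
echo '[{"aperture": 0,"sx": -0.5632,"sy": -0.7344,"sz": -0.24},{"aperture": 0,"sx": -0.5632,"sy": -0.7344},{"aperture": 0,"sx": -0.5632,"sy": -0.7344},{"aperture": 0,"sx": -0.5632,"sy": -0.7344},{"aperture": 0,"sx": -0.5632,"sy": -0.7344}]' > mv.in && python3 -m crank mv.in; echo '[{"aperture": 0,"sx": -0.5632,"sy": -0.7344},{"aperture": 0,"sx": -0.5632,"sy": -0.7344},{"aperture": 0,"sx": -0.5632,"sy": -0.7344},{"aperture": 0,"sx": -0.5632,"sy": -0.7344},{"aperture": 0,"sz": 0.24}]' > mv.in && python3 -m crank mv.in;echo '[{"aperture": 0},{"aperture": 0}]' > mv.in && python3 -m crank mv.in; python3 rot.py wrist; python3 held.py; python3 go.py .5892 .137 .21 -39
```

```text
time: 24.08
tool_pos: [0.5823, -0.0921, 0.3252]
tool_rot: [-0.0, 0.943, -0.334, -0.002]
contact_force: [-0.2, 0.4, -1.4]
gripper_width: 0.126
grasp_force: 60.0
time: 24.7
tool_pos: [0.5887, 0.1407, 0.3117]
tool_rot: [-0.0, 0.944, -0.331, -0.001]
contact_force: [0.2, 0.2, -1.7]
gripper_width: 0.129
grasp_force: 60.0
time: 24.95
tool_pos: [0.5893, 0.1357, 0.3122]
tool_rot: [0.001, 0.942, -0.334, -0.001]
contact_force: [-0.5, -0.3, -0.9]
gripper_width: 0.128
grasp_force: 59.9
wrist centre [606.8  51. ] angle 41.29 n 7473 resid 1.32
h 0.008 n 242 axis [587.6 137.8] minus tcp [-2.   2.1] rms 0.1
h 0.024 n 3114 axis [582.4 142.1] minus tcp [-7.2  6.4] rms 4.34
h 0.046 n 2206 axis [576.3 147.2] minus tcp [-13.3  11.5] rms 2.86
z low/high - tcp [-97.1 -84.2 -15.1 -10.8]
t 25.05 p [0.5897 0.1358 0.3134] yaw -39.1 alt turn [-0.    0.    3.14] n 2 row [-0.0006, -0.0003, 0.0517] [-0.0, -0.0001, -0.0007] j [ 0.1  -0.02  1.59 -0.    1.58  2.36] w 0.125
```

Scaled: 0.035 m is 0.56, 0.03 m is 0.48.

```bash
echo '[{"aperture": 0,"sx": 0.0288,"sy": -0.0128},{"aperture": 0,"sz": 0.56},{"aperture": 0,"sz": 0.56},{"aperture": 0,"sz": 0.48},{"aperture": 0}]' > mv.in && python3 -m crank mv.in; echo '[{"aperture": 0},{"aperture": 0}]' > mv.in && python3 -m crank mv.in; python3 rot.py wrist; python3 held.py
```

```text
time: 25.68
tool_pos: [0.5899, 0.1359, 0.2103]
tool_rot: [0.001, 0.943, -0.334, -0.003]
contact_force: [-0.1, 0.4, -1.3]
gripper_width: 0.125
grasp_force: 60.0
time: 25.92
tool_pos: [0.5926, 0.1366, 0.2159]
tool_rot: [-0.001, 0.943, -0.334, 0.002]
contact_force: [-0.2, 0.3, -1.7]
gripper_width: 0.123
grasp_force: 60.1
wrist centre [606.8  51. ] angle 41.28 n 13532 resid 1.31
h 0.008 n 694 axis [591.4 131.6] minus tcp [-1.1 -5.1] rms 4.65
h 0.024 n 3119 axis [585.5 143. ] minus tcp [-6.9  6.4] rms 4.34
h 0.046 n 2210 axis [579.3 148.1] minus tcp [-13.1  11.5] rms 2.84
z low/high - tcp [-119.2 -111.4  -37.1  -11.1]
```

Scaled: 0.01 m is 0.16, 0.005 m is 0.08.

```bash
echo '[{"aperture": 0,"sy": 0.024},{"aperture": 0,"sz": 0.16},{"aperture": 0,"sz": 0.16},{"aperture": 0,"sz": 0.08},{"aperture": 0}]' > mv.in && python3 -m crank mv.in; echo '[{"aperture": 0},{"aperture": 0,"sz": 0.032},{"aperture": 0},{"aperture": 0}]' > mv.in && python3 -m crank mv.in; echo '[{"aperture": 0,"sz": 0.032},{"aperture": 0},{"aperture": 0}]' > mv.in && python3 -m crank mv.in
```

```text
time: 26.65
tool_pos: [0.5899, 0.1353, 0.1871]
tool_rot: [0.0, 0.943, -0.334, -0.001]
contact_force: [0.0, 0.4, -1.0]
gripper_width: 0.129
grasp_force: 60.0
time: 27.15
tool_pos: [0.5905, 0.1354, 0.1864]
tool_rot: [-0.0, 0.943, -0.334, 0.0]
contact_force: [0.4, 0.5, -1.3]
gripper_width: 0.125
grasp_force: 60.0
time: 27.52
tool_pos: [0.5905, 0.1354, 0.1843]
tool_rot: [-0.0, 0.943, -0.334, 0.0]
contact_force: [0.6, 0.7, -1.8]
gripper_width: 0.122
grasp_force: 60.0
```

Scaled: 0.0015 m is 0.024.

```bash
echo '[{"aperture": 0,"sz": 0.024},{"aperture": 0},{"aperture": 0}]' > mv.in && python3 -m crank mv.in; echo '[{"aperture": 0,"sz": 0.024},{"aperture": 0},{"aperture": 0}]' > mv.in && python3 -m crank mv.in
```

```text
time: 27.9
tool_pos: [0.5912, 0.1354, 0.1842]
tool_rot: [-0.0, 0.943, -0.334, 0.001]
contact_force: [-0.8, -0.4, 5.9]
gripper_width: 0.126
grasp_force: 60.9
time: 28.28
tool_pos: [0.592, 0.1356, 0.1842]
tool_rot: [-0.001, 0.943, -0.334, 0.002]
contact_force: [-1.1, -0.1, 9.3]
gripper_width: 0.125
grasp_force: 61.6
```

```bash
echo '[{"aperture": 0.4},{"aperture": 0.4},{"aperture": 0.4,"sz": -0.32},{"aperture": 0.4,"sz": -0.8},{"aperture": 0.4,"sz": -0.8}]' > mv.in && python3 -m crank mv.in; echo '[{"aperture": 0.5,"sx": 0.2608,"sy": 0.8144},{"aperture": 0.5,"sx": 0.2608,"sy": 0.8144},{"aperture": 0.5,"sx": 0.2608,"sy": 0.8144},{"aperture": 0.5,"sx": 0.2608,"sy": 0.8144},{"aperture": 0.5,"sx": 0.2608,"sy": 0.8144}]' > mv.in && python3 -m crank mv.in; echo '[{"aperture": 0.5,"sx": 0.2608,"sy": 0.8144},{"aperture": 0.5,"sx": 0.2608,"sy": 0.8144},{"aperture": 0.5,"sx": 0.2608,"sy": 0.8144},{"aperture": 0.5,"rz": -0.029},{"aperture": 0.5,"rz": -0.029}]' > mv.in && python3 -m crank mv.in;  echo '[{"aperture": 0.5,"rz": -0.029},{"aperture": 0.5,"rz": -0.029},{"aperture": 0.5,"rz": -0.029},{"aperture": 0.5,"rz": -0.029},{"aperture": 0.5,"sz": 0.32,"rz": -0.029}]' > mv.in && python3 -m crank mv.in; echo '[{"aperture": 0.5,"sz": 0.32,"rz": -0.029},{"aperture": 0.5,"sz": 0.4,"rz": -0.029},{"aperture": 0.5,"sz": 0.4,"rz": -0.029},{"aperture": 0.5,"sz": 0.4,"rz": -0.029},{"aperture": 0.5,"sz": 0.32,"rz": -0.029}]' > mv.in && python3 -m crank mv.in; echo '[{"aperture": 0.5}]' > mv.in && python3 -m crank mv.in; python3 near.py .437 -.2628 .108 c4; python3 go.py .437 -.263 .103 86
```

```text
time: 28.9
tool_pos: [0.5902, 0.1354, 0.3034]
tool_rot: [-0.0, 0.943, -0.334, -0.0]
contact_force: [0.6, 0.9, -0.8]
gripper_width: 0.403
grasp_force: 0.0
time: 29.52
tool_pos: [0.4931, -0.1152, 0.3028]
tool_rot: [0.0, 0.943, -0.333, 0.001]
contact_force: [0.7, -0.9, 0.2]
gripper_width: 0.496
grasp_force: 0.0
time: 30.15
tool_pos: [0.4353, -0.2641, 0.3026]
tool_rot: [0.0, 0.988, -0.155, 0.001]
contact_force: [-0.4, 0.2, -0.2]
gripper_width: 0.499
grasp_force: 0.0
time: 30.78
tool_pos: [0.4366, -0.2639, 0.2845]
tool_rot: [0.002, 0.955, 0.295, 0.002]
contact_force: [0.5, 0.1, -0.4]
gripper_width: 0.502
grasp_force: 0.0
time: 31.4
tool_pos: [0.4358, -0.2632, 0.1664]
tool_rot: [0.0, 0.728, 0.685, 0.0]
contact_force: [-0.3, -0.8, 0.3]
gripper_width: 0.502
grasp_force: 0.0
time: 31.52
tool_pos: [0.435, -0.2626, 0.1655]
tool_rot: [-0.001, 0.731, 0.682, -0.0]
contact_force: [-0.4, -0.1, 0.5]
gripper_width: 0.506
grasp_force: 0.0
tab n 1095 ((436.51800537109375, -261.48236083984375), (29.05870819091797, 11.539613723754883), 85.78385162353516) z [105.4 109.  110.4]
t 31.57 p [ 0.4357 -0.2632  0.1668] yaw 86.0 alt turn [-0.     0.     3.141] n 2 row [0.0001, 0.0006, 0.0319] [-0.0001, -0.0001, -0.0001] j [-0.69 -0.16  1.96 -0.    1.34 -0.62] w 0.501
```

View pics/c4.png

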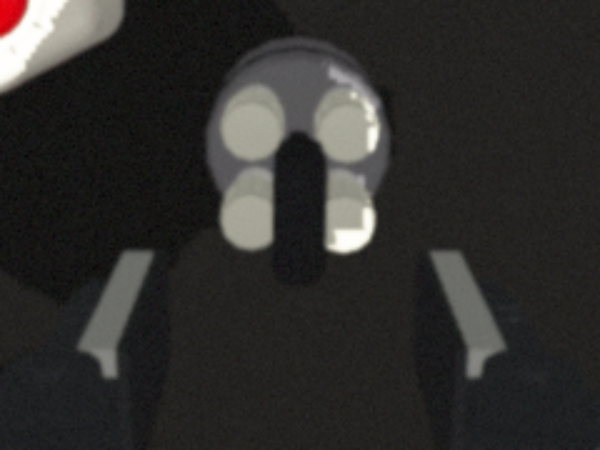

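The crop shows four white caps around the black tab at (300,210), with the timer up-left at (40,40), well clear of the fingers. This is the four-tube carrier.

Scaled: 0.031 m is 0.496, 0.0015 m is 0.024.

```bash
echo '[{"aperture": 0.5,"sx": 0.024,"sz": 0.496},{"aperture": 0.5,"sz": 0.496},{"aperture": 0.5},{"aperture": 0},{"aperture": 0}]' > mv.in && python3 -m crank mv.in; echo '[{"aperture": 0},{"aperture": 0},{"aperture": 0,"sz": -0.48},{"aperture": 0,"sz": -0.96},{"aperture": 0,"sz": -0.96}]' > mv.in && python3 -m crank mv.in; echo '[{"aperture": 0,"sz": -0.96},{"aperture": 0},{"aperture": 0}]' > mv.in && python3 -m crank mv.in; python3 held.py; python3 go.py .5405 -.0075 .315 86
```

```text
time: 32.2
tool_pos: [0.4371, -0.2629, 0.107]
tool_rot: [0.002, 0.731, 0.683, 0.0]
contact_force: [-0.0, -0.2, -2.0]
gripper_width: 0.121
grasp_force: 59.8
time: 32.83
tool_pos: [0.4353, -0.2612, 0.2554]
tool_rot: [-0.001, 0.73, 0.683, 0.0]
contact_force: [-0.4, -1.9, -1.3]
gripper_width: 0.127
grasp_force: 59.7
time: 33.2
tool_pos: [0.4355, -0.2614, 0.3136]
tool_rot: [-0.0, 0.73, 0.683, 0.0]
contact_force: [0.2, -0.1, -2.7]
gripper_width: 0.124
grasp_force: 59.7
h 0.008 n 227 axis [ 435.2 -261. ] minus tcp [-0.3  0.5] rms 0.13
h 0.024 n 2766 axis [ 435.1 -265. ] minus tcp [-0.5 -3.6] rms 3.24
h 0.046 n 566 axis [ 436.  -267.3] minus tcp [ 0.4 -5.9] rms 2.65
z low/high - tcp [-97.9 -85.5 -14.5 -10.6]
t 33.25 p [ 0.4352 -0.2611  0.3122] yaw 86.2 alt turn [ 3.000e-03 -4.000e-03 -3.139e+00] n 5 row [0.052, 0.0176, -0.0005] [-0.0005, -0.0004, 0.0005] j [-0.69 -0.26  1.8   0.    1.6  -0.62] w 0.121
```

Scaled: 0.052 m is 0.832, 0.0176 m is 0.2816.

```bash
echo '[{"aperture": 0,"sx": 0.832,"sy": 0.2816},{"aperture": 0,"sx": 0.832,"sy": 0.2816},{"aperture": 0,"sx": 0.832,"sy": 0.2816},{"aperture": 0,"sx": 0.832,"sy": 0.2816},{"aperture": 0,"sx": 0.832,"sy": 0.2816}]' > mv.in && python3 -m crank mv.in; echo '[{"aperture": 0},{"aperture": 0,"sz": 0.32},{"aperture": 0},{"aperture": 0}]' > mv.in && python3 -m crank mv.in; python3 rot.py wrist; python3 held.py; python3 go.py .5405 -.0075 .215 86
```

```text
time: 33.88
tool_pos: [0.5404, -0.0063, 0.3112]
tool_rot: [-0.002, 0.73, 0.683, -0.002]
contact_force: [0.9, -0.4, -1.5]
gripper_width: 0.127
grasp_force: 59.8
time: 34.38
tool_pos: [0.5405, -0.0092, 0.2933]
tool_rot: [-0.001, 0.731, 0.682, -0.001]
contact_force: [0.3, 0.7, -1.9]
gripper_width: 0.127
grasp_force: 59.6
wrist centre [606.6  51.2] angle 40.09 n 7320 resid 1.38
h 0.008 n 235 axis [540.5  -8.7] minus tcp [-0.3  0.4] rms 0.12
h 0.024 n 2771 axis [540.3 -12.8] minus tcp [-0.5 -3.7] rms 3.24
h 0.046 n 558 axis [541.4 -15.2] minus tcp [ 0.6 -6.1] rms 2.64
z low/high - tcp [-97.7 -85.6 -14.8 -10.7]
t 34.48 p [ 0.541  -0.009   0.2946] yaw 86.1 alt turn [-0.00e+00  1.00e-03 -3.14e+00] n 2 row [0.0007, -0.0003, 0.0398] [0.0003, 0.0, 0.0007] j [-0.15 -0.17  1.75 -0.    1.56 -0.09] w 0.129
```

Scaled: 0.03 m is 0.48, 0.02 m is 0.32.

```bash
echo '[{"aperture": 0,"sx": 0.0496,"sy": -0.0224},{"aperture": 0,"sz": 0.48},{"aperture": 0,"sz": 0.48},{"aperture": 0,"sz": 0.32},{"aperture": 0}]' > mv.in && python3 -m crank mv.in; echo '[{"aperture": 0},{"aperture": 0}]' > mv.in && python3 -m crank mv.in; python3 rot.py wrist w4; python3 held.py
```

```text
time: 35.1
tool_pos: [0.5389, -0.0048, 0.2126]
tool_rot: [-0.001, 0.73, 0.683, -0.001]
contact_force: [0.4, -0.2, -1.9]
gripper_width: 0.124
grasp_force: 59.6
time: 35.35
tool_pos: [0.5408, -0.0051, 0.2161]
tool_rot: [0.001, 0.73, 0.683, 0.001]
contact_force: [0.5, 0.1, -1.1]
gripper_width: 0.129
grasp_force: 59.6
wrist centre [606.4  51.2] angle 40.11 n 12110 resid 1.38
h 0.008 n 536 axis [540.9  -4.1] minus tcp [0.3 1. ] rms 5.55
h 0.024 n 2768 axis [540.4  -8.8] minus tcp [-0.3 -3.7] rms 3.29
h 0.046 n 562 axis [540.6 -10.9] minus tcp [-0.1 -5.9] rms 2.64
z low/high - tcp [-119.3 -110.1  -17.7  -11. ]
```

View pics/w4.png

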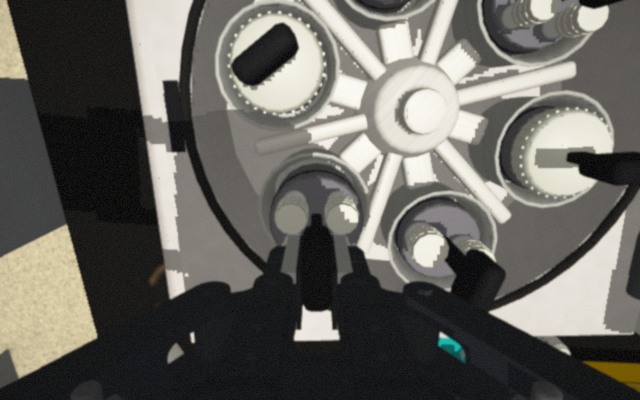

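The picture shows the four-tube carrier centred above its cup at (315,205). The lidded pair is at (277,60) and (565,150), and the loaded two-tube is at (440,240).

Scaled: 0.01 m is 0.16, 0.006 m is 0.096.

```bash
echo '[{"aperture": 0,"sx": -0.0128,"sy": -0.0176},{"aperture": 0,"sz": 0.16},{"aperture": 0,"sz": 0.16},{"aperture": 0,"sz": 0.096},{"aperture": 0}]' > mv.in && python3 -m crank mv.in; echo '[{"aperture": 0},{"aperture": 0,"sz": 0.032},{"aperture": 0},{"aperture": 0}]' > mv.in && python3 -m crank mv.in; echo '[{"aperture": 0,"sz": 0.024},{"aperture": 0},{"aperture": 0}]' > mv.in && python3 -m crank mv.in; echo '[{"aperture": 0,"sz": 0.024},{"aperture": 0},{"aperture": 0}]' > mv.in && python3 -m crank mv.in
```

```text
time: 36.08
tool_pos: [0.5381, -0.0056, 0.1871]
tool_rot: [-0.001, 0.73, 0.683, -0.001]
contact_force: [0.0, 0.8, -1.5]
gripper_width: 0.128
grasp_force: 59.7
time: 36.58
tool_pos: [0.5388, -0.0057, 0.1864]
tool_rot: [0.0, 0.73, 0.683, 0.0]
contact_force: [-0.3, -0.5, -1.7]
gripper_width: 0.124
grasp_force: 59.7
time: 36.95
tool_pos: [0.5388, -0.0057, 0.185]
tool_rot: [0.0, 0.73, 0.683, 0.0]
contact_force: [0.1, 0.3, -1.3]
gripper_width: 0.125
grasp_force: 59.8
time: 37.33
tool_pos: [0.5394, -0.006, 0.1849]
tool_rot: [0.001, 0.73, 0.683, 0.0]
contact_force: [-2.3, 0.4, 5.9]
gripper_width: 0.127
grasp_force: 60.6
```

Seated: contact at a TCP height of 0.185. I'll release, retreat up and towards the base, then check.

Scaled: -0.05 m is -0.8, -0.02 m is -0.32.

```bash
echo '[{"aperture": 0,"sz": 0.008},{"aperture": 0.4},{"aperture": 0.4},{"aperture": 0.4,"sz": -0.32},{"aperture": 0.4,"sz": -0.8}]' > mv.in && python3 -m crank mv.in; echo '[{"aperture": 0.4,"sz": -0.96},{"aperture": 0.4,"sy": -0.48,"sz": -0.64},{"aperture": 0.4,"sx": -0.64,"sy": -0.64},{"aperture": 0.4,"sx": -0.8,"sy": -0.32},{"aperture": 0.4,"sx": -0.8}]' > mv.in && python3 -m crank mv.in; echo '[{"aperture": 0.4,"sx": -0.96},{"aperture": 0.4,"sx": -0.96},{"aperture": 0.4}]' > mv.in && python3 -m crank mv.in; python3 rot.py top
python3 - <<'E'
from m import *
for n in("top","scene"):
    a,d,c=grab(n); P=cloud(d,c)
    for b in blobs(P,a,.15,.25,(.45,.72),(-.06,.16)): print(n,b)
    if n=="top": save("topf",cv2.resize(a[95:310,170:480],None,fx=2.5,fy=2.5,interpolation=cv2.INTER_CUBIC))
    for k in("bottle","timer"): print(k,[np.round(r["extent"]).tolist() for r in manip.look_for(n,k)][:1])
E
```

```text
time: 37.95
tool_pos: [0.5371, -0.0055, 0.2513]
tool_rot: [-0.002, 0.73, 0.683, -0.002]
contact_force: [1.4, 0.2, 0.3]
gripper_width: 0.4
grasp_force: 0.0
time: 38.58
tool_pos: [0.4385, -0.1403, 0.3551]
tool_rot: [0.002, 0.73, 0.683, 0.001]
contact_force: [0.6, -0.3, -0.4]
gripper_width: 0.403
grasp_force: 0.0
time: 38.95
tool_pos: [0.4306, -0.2623, 0.3536]
tool_rot: [0.0, 0.732, 0.681, -0.0]
contact_force: [-0.5, 0.8, 1.3]
gripper_width: 0.4
grasp_force: 0.0
top centre [605.2  49.3] angle 40.63 n 1102 resid 1.38
top ([270.0, 117.0], 53, [688.4, 18.5], [29.6, 6.9], 1.1, [175.9, 186.0, 190.6])
top ([232.0, 125.0], 74, [670.4, 105.8], [27.7, 10.6], 76.6, [169.2, 185.1, 189.5])
top ([295.0, 147.0], 70, [619.0, -37.0], [27.9, 10.6], 62.6, [167.1, 184.8, 189.4])
top ([219.0, 160.0], 79, [586.6, 134.3], [27.2, 8.8], 145.4, [167.3, 185.4, 189.7])
top ([281.0, 183.0], 64, [536.3, -8.2], [26.3, 9.5], 88.0, [167.4, 185.6, 189.2])
top ([242.0, 189.0], 41, [521.2, 77.8], [27.6, 6.8], 31.5, [178.9, 187.4, 190.1])
bottle [[394.0, 118.0, 418.0, 149.0]]
timer []
scene ([283.0, 173.0], 87, [621.8, -33.7], [28.1, 10.0], 65.9, [154.8, 176.0, 187.5])
scene ([252.0, 177.0], 97, [689.6, 24.4], [33.1, 12.9], 0.0, [156.1, 176.7, 187.5])
scene ([305.0, 182.0], 80, [538.5, -4.3], [31.0, 9.6], 82.1, [156.4, 177.1, 188.1])
scene ([239.0, 192.0], 109, [671.4, 109.0], [31.2, 9.5], 74.9, [156.0, 176.2, 188.0])
scene ([295.0, 196.0], 121, [523.9, 82.2], [28.6, 13.3], 35.3, [155.7, 177.6, 187.6])
scene ([261.0, 202.0], 78, [588.2, 139.7], [28.1, 13.0], 141.7, [155.0, 180.8, 188.2])
bottle [[297.0, 149.0, 311.0, 179.0]]
timer [[380.0, 201.0, 402.0, 222.0]]
```

View pics/topf.png

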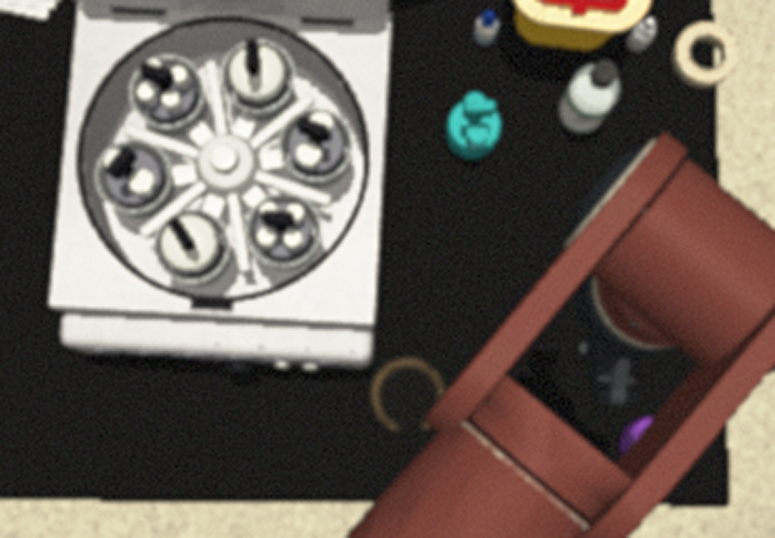

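The top crop shows all six cups filled with like opposite like: four-tube at (165,90) and (285,230), two-tube at (317,145) and (135,175), lidded at (260,75) and (190,245). All six handle tops are at about 188 mm, so every carrier is at the bottom of its cup. The bottle and timer haven't moved.

```bash
python3 -c "
from plant import manip
print(manip.job_done())"
```

```text
the job is handed in; nothing more can be done
None
```

All four bench carriers are seated upright in the rotor with each straight across from its like, the bottle and timer are undisturbed, and the job is handed in at about 39 s of the allowed 125 s.

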